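Set out a capsule job on the bench mat, ready for the hand press

ROBOT

A 7-joint arm with a two-finger parallel gripper is mounted at the origin on the work surface. World frame = base frame: x ahead of the robot, y to its left, z up, the work surface at z = 0. Lengths are in m, angles in rad, forces in N, time in s.
With the tool pointing down it reaches from about 0.4 to 0.85 m from the base axis. Payload 10.4 kg.
Tool frame: the origin (TCP) lies on the centre line of the jaws, within the pads' length; the fingertips stand 11 mm ahead of it and the grasp point (between the pads) lies 8 mm behind it (tip_reach is the distance from the TCP to the fingertips, in m); z points along the fingers, y is the line along which they close (so a half turn about z gives the same grasp; the last joint's range is limited). The gripper opens to 85 mm and grips with 20 to 120 N. Pads are 22 mm wide; open, the fingers measure 114 mm over their backs; the gripper's body (76 mm by 85 mm) begins 54 mm behind the grasp point. The pads swing forward as they close: fully open they stand 13 mm farther back than shut.
Start: joints at [1.106, 0.332, -0.065, 1.46, 0.022, 1.35, -0.088], TCP at [0.267, -0.565, 0.242] pointing down, gripper open.
Joint ranges: [-2.6, 2.6], [-0.5, 2.12], [-1.47, 1.34], [0.16, 2.42], [-1.27, 4.41], [0.06, 2.06], [-2.6, 2.6]. Speed limits (rad/s): [2.22, 2.22, 2.79, 2.79, 3.14, 3.14, 3.14].

INTERFACE

Orientations are given as a unit quaternion [x, y, z, w].
In Python, from workcell import get_obs, camera, hand_in, tip_reach gives the robot as it stands. The module is installed in compiled form; this text tells all that it offers.
- The arm moves only by the tool move_arm, never from a script. Its argument "plan" is a list of rows, each an object with "delta_pos": the shift along the tool's x, y, z in shares of 80 cm (1.0 is 80 cm), a list of three; "turn": the turn, a rotation vector about the tool's x, y, z in a scale on which 1.0 is pi rad, a list of three; "fingers": the closure, from 0 (fully open) to 1 (shut). A call has 1 to 12 rows; each row is the pose to reach, as a shift and turn from the pose commanded when the call began, along the tool's axes at that moment; what a row does not reach only later rows make up. A row lasts 1/8 s, in which the tool goes at most 62.5 mm and 10.7 degrees, less where a joint would pass 70% of its speed; a pose out of reach is approached as far as the arm can. A call with a gripper value outside its range is refused whole. The fingers move at their own pace and stop on an object; "force" is the grip in N (left out, the last holds). Time passes only in rows, so rows that repeat a pose let the fingers close. It gives the time, the measured TCP pose, the force, the opening and the grip force at its end, in the units of the state.
- get_obs(): the state, without advancing time (a new reading comes with each control period).
- camera(name): name is "side" or "top"; returns a dict with "color" (400x640x3 uint8, red, green, blue), "range_z" (400x640 float32, m along the optical axis (not along the pixel's ray), 0 where there is no reading), "fx", "fy", "cx", "cy" (pixels), "R" (3x3) and "t" (3): a world point X has camera coordinates R X + t. Camera axes: x right, y down, z forward; pixel columns grow to the right and rows downward; lengths in m; the calibration is good to about 2 mm. A picture is of the moment at which its call begins.
- hand_in(): hands the job in; it is judged then, once.
The state is a dict: "clock": time; "joint_pos": joint angles; "joint_velocities": joint speeds; "tau": joint torques, N m; "position": TCP position; "ee_rot": TCP orientation; "ft_force": force on the tool from outside, world axes, zero at the start; "torque": the same for the moment, N m; "grip_width": opening from 0.0 (shut) to 1.0 (fully open); "grasp_force": force on a finger pad.
Only numpy, scipy, OpenCV 4.12 (cv2) and the standard library are available. Lean on these libraries where they do the work, as an engineer would, in place of code of your own. Each camera call takes 0.05 s, during which the arm holds its last target. There are 200 camera calls.

TASK

Set the capsule job out on the ruled blue mat, ready for pressing (left, right and behind as the robot sees the mat): stand the brass thread insert on the middle of the mat between the other two parts of the row, the chrome capsule housing about 6 cm to its left and the green spacer about 6 cm to its right along the mat's length, with the black rubber grommet centred on top of the green spacer. Pull the white-capped punch straight up out of its sprung clip and stand it on the mat about 6 cm behind the insert, on the side away from the robot. Leave the other two punches in their clips and the plain metal spacer where it lies, and let everything stand upright and free.

Things in the scene. Friction and masses are not known exactly. Their poses are not given: they have to be found in the camera images.
- mat: fixed ruled blue bench mat, 180 mm (its x) by 240 mm (its y) by 3 mm thick, printed with a pale 30 mm grid whose lines cross at the middle. Origin: centre of its underside, on the table; top surface at z = +3 mm. Its x axis points away from the robot (behind), its y axis points to the left as the robot sees it, turned by up to 0.25 rad
- strip: fixed aluminium clip strip, a channel 36 mm (its x) by 170 mm (its y), floor 8 mm, side lips 13 mm above the table. Origin: centre of underside. Clips at y = -50, 0, +50 mm, each two steel leaf springs (14 mm either side of the punch along y, tops 33 mm above the table) closing on the punch's neck; a punch pulls straight up out against the springs with about 10 N and is free after 20 mm
- housing: loose worn chrome microphone capsule housing, upright cylinder 38 mm diameter, 44 mm tall, with a gold disc on its top; about 90 g. Origin: centre of its underside, z up
- insert: loose brass mic-stand thread insert, 18 mm tall: a flange 26 mm diameter and 4 mm thick at the bottom, a threaded barrel 22 mm diameter above; about 35 g. It stands flange down. Origin: centre of its underside, z up
- spacer_green: loose green anodized aluminium spacer, cylinder 30 mm diameter, 14 mm tall; about 25 g. Origin: centre of its underside, z up
- grommet: loose black rubber grommet lying flat, 24 mm diameter, 10 mm tall, with a groove 3 mm high round the middle; about 12 g. Origin: centre of its underside, z up
- punch_white: steel press punch with a white cap on top, upright in one of the strip's clips, its foot 8 mm above the table. 60 mm tall: foot 22 mm diameter, tapering to a 16 mm neck (12 to 20 mm up), then a straight body 20 mm in diameter (20 to 60 mm up) to be gripped; about 80 g. Stands on its foot. Origin: centre of its underside, z up
- punch_red: the same punch with a red cap, in another clip of the strip; to be left there
- punch_black: the same punch with a black cap, in another clip of the strip; to be left there
- spacer_plain: loose plain metal-coloured spacer, the size of the green one (30 mm diameter, 14 mm tall); to be left where it lies. Origin: centre of its underside
Mind the look-alikes: they are no part of the job. Of the things that look like the spacer_green, take the one that is farthest to the robot's left at the start.

How it is judged:
At the end, for the whole second after the job is handed in: Insert upright within 15 mm of mat centre; housing left, green spacer right, white punch behind, each upright on the mat, 45-75 mm from the insert, within 20 mm of the mat's middle line; grommet flat on the green spacer within 8 mm; others within 10 mm (plain spacer 15). All at rest, released (horizontal distance between insert and mat below 0.015 m and z of each of insert, housing, spacer_green, punch_white in the frame of mat below 0.006 m and angle between each of insert, housing, spacer_green, punch_white's own z axis and vertical below 0.1 rad and horizontal distance between housing and insert between 0.045 and 0.075 m and y of housing in the frame of mat above 0.03 m and x of housing in the frame of mat between -0.02 and 0.02 m and horizontal distance between spacer_green and insert between 0.045 and 0.075 m and y of spacer_green in the frame of mat below -0.03 m and x of spacer_green in the frame of mat between -0.02 and 0.02 m and horizontal distance between grommet and spacer_green below 0.008 m and z of grommet in the frame of spacer_green between 0.011 and 0.017 m and angle between grommet's own z axis and vertical below 0.12 rad and horizontal distance between punch_white and insert between 0.045 and 0.075 m and x of punch_white in the frame of mat above 0.03 m and y of punch_white in the frame of mat between -0.02 and 0.02 m and linear speed of each of insert, housing, spacer_green, grommet, punch_white below 0.01 m/s and distance of each of punch_red, punch_black from where it was at the start of the episode below 0.01 m and distance of spacer_plain from where it was at the start of the episode below 0.015 m); the robot touches nothing.
It fails at once if the red- or black-capped punch is pulled out of its clip (distance of any of punch_red, punch_black from where it was at the start of the episode above 0.015 m).
It fails at once if the plain spacer is moved more than 20 mm (distance of spacer_plain from where it was at the start of the episode above 0.02 m).
It also fails if it takes over 136 s, if anything falls off the work surface, if the arm or the gripper's body presses on something with over 40 N, if the wrist force passes 120 N, or if a joint passes its speed limit or range.

## Working session

There is one attempt and no reset: what is moved stays moved. The work goes in short steps, Python scripts to look and compute and a tool call to move; the robot and the scene stay as the last step left them, time stands still between calls to the robot, and variables do not carry over. Pictures are saved under pics/ and viewed, at most 17 in all, crops included, and the job is handed in when it is done.

Besides the shell and the picture viewer there is one more tool, called as name([rows], argument=value, ...), one row to a line, values as JSON. move_arm: Moves the arm, as the interface text tells. Its arguments: {"type":"object","properties":{"plan":{"type":"array","items":{"type":"object","properties":{"delta_pos":{"type":"array","items":{"type":"number"}},"turn":{"type":"array","items":{"type":"number"}},"fingers":{"type":"number"}}}},"force":{"type":"number"}},"required":["plan"]}

```bash
mkdir -p pics
python3 - <<'E'
from workcell import *
import cv2,numpy as np
o=get_obs();print({k:np.round(v,3).tolist() for k,v in o.items()},tip_reach)
for n in("top","side"):
    c=camera(n);cv2.imwrite(f"pics/{n}0.png",c["color"][:,:,::-1]);np.savez(f"{n}0.npz",**c)
    print(n,c["fx"],c["fy"],c["cx"],c["cy"],np.round(c["R"],3).tolist(),np.round(c["t"],3))
E
```

```text
{'clock': 0.0, 'joint_pos': [1.106, 0.333, -0.065, 1.461, 0.022, 1.35, -0.089], 'joint_velocities': [0.001, -0.0, 0.001, -0.001, -0.001, -0.001, -0.0], 'tau': [-0.0, -62.545, 0.049, -39.16, 0.016, 0.01, -0.0], 'position': [0.267, -0.565, 0.242], 'ee_rot': [0.976, 0.219, -0.0, -0.001], 'ft_force': [-0.586, 0.586, -0.743], 'torque': [-0.012, 0.005, -0.059], 'grasp_force': 0.0, 'grip_width': 1.0} 0.011
top 379.86535055502696 379.86535055502696 320.83540018968336 194.1058733328009 [[0.003, -1.0, 0.015], [-0.985, -0.005, -0.173], [0.173, -0.014, -0.985]] [-0.008  0.561  0.822]
side 376.15736819270745 376.15736819270745 317.99703463726865 201.96354789416333 [[-0.969, -0.246, -0.018], [-0.169, 0.714, -0.679], [0.18, -0.655, -0.734]] [0.552 0.097 0.739]
```

View pics/top0.png

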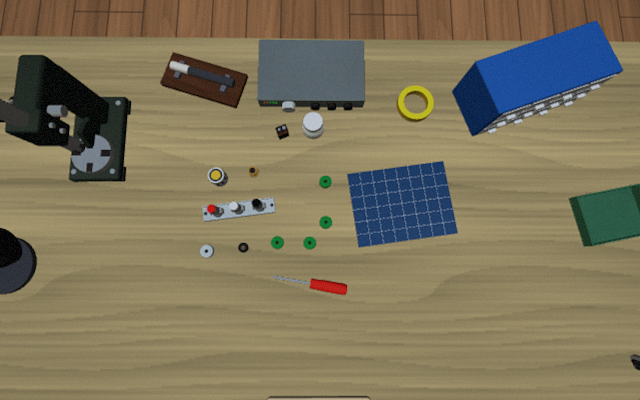

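View pics/side0.png

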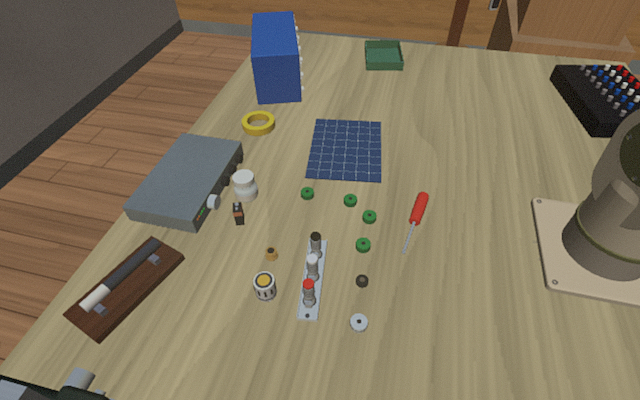

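```bash
cat > h.py <<'E'
import numpy as np,cv2
def ray(c,u,v,z):
    R,t=c["R"],c["t"];o=-R.T@t
    d=R.T@np.array([(u-c["cx"])/c["fx"],(v-c["cy"])/c["fy"],1.]);return o+d*(z-o[2])/d[2]
def pix(c,X):
    p=c["R"]@np.asarray(X)+c["t"];return c["fx"]*p[0]/p[2]+c["cx"],c["fy"]*p[1]/p[2]+c["cy"]
def pt(c,u,v):
    z=c["range_z"][int(round(v)),int(round(u))]
    return c["R"].T@(z*np.array([(u-c["cx"])/c["fx"],(v-c["cy"])/c["fy"],1.])-c["t"])
def tri(a,ua,b,ub):
    o1,o2=[-c["R"].T@c["t"] for c in(a,b)]
    d1=ray(a,*ua,0)-o1;d2=ray(b,*ub,0)-o2
    s=np.linalg.lstsq(np.c_[d1,-d2],o2-o1,rcond=None)[0]
    p,q=o1+s[0]*d1,o2+s[1]*d2;return (p+q)/2,np.linalg.norm(p-q)
def blobs(c,lo,hi,win,amin=12):
    u0,v0,u1,v1=win;hsv=cv2.cvtColor(np.ascontiguousarray(c["color"]),cv2.COLOR_RGB2HSV)
    m=np.zeros(hsv.shape[:2],np.uint8);m[v0:v1,u0:u1]=cv2.inRange(hsv,lo,hi)[v0:v1,u0:u1]
    out=[]
    for k in cv2.findContours(m,cv2.RETR_EXTERNAL,cv2.CHAIN_APPROX_NONE)[0]:
        if len(k)<5: continue
        (u,v),r=cv2.minEnclosingCircle(k)
        M=cv2.moments(k)
        if M["m00"]>=amin: out.append((M["m10"]/M["m00"],M["m01"]/M["m00"],M["m00"],k))
    return out
E
python3 - <<'E'
from h import *
T=dict(np.load("top0.npz"));S=dict(np.load("side0.npz"))
for n,c,win in(("top",T,(190,150,470,270)),("side",S,(230,110,450,350))):
    u0,v0,u1,v1=win
    print(n)
    for b in blobs(c,(45,80,30),(85,255,255),win): print("green",np.round(b[:3],1),np.round(ray(c,b[0],b[1],.014),3),np.round(pt(c,b[0]-0,b[1]-4 if n=="top" else b[1]-4),3))
    for b in blobs(c,(95,90,30),(125,255,255),win,800):
        box=cv2.approxPolyDP(cv2.convexHull(b[3]),8,True)[:,0]
        P=np.array([ray(c,u,v,.003) for u,v in box]);print("mat",box.tolist(),np.round(P,3).tolist(),P.mean(0))
crop=lambda c,u0,v0,u1,v1,s,n:cv2.imwrite(n,cv2.resize(c["color"][v0:v1,u0:u1,::-1],None,fx=s,fy=s,interpolation=cv2.INTER_CUBIC))
crop(T,195,150,345,260,5,"pics/tc.png");crop(S,240,180,390,340,3.7,"pics/sc.png")
E
```

```text
top
green [309.1 242.5 111. ] [0.452 0.02  0.014] [0.462 0.021 0.013]
green [276.7 242.1 113. ] [0.453 0.096 0.014] [0.462 0.096 0.013]
green [325.4 221.9 105. ] [ 0.501 -0.018  0.014] [ 0.51  -0.018  0.012]
green [325.  181.3 103.5] [ 0.598 -0.017  0.014] [ 0.608 -0.017  0.013]
mat [[442, 162], [456, 232], [359, 246], [348, 174]] [[0.651, -0.305, 0.003], [0.479, -0.33, 0.003], [0.445, -0.097, 0.003], [0.619, -0.073, 0.003]] [ 0.54825972 -0.20138976  0.003     ]
side
green [362.7 244.7 160.5] [0.452 0.103 0.014] [0.453 0.095 0.016]
green [368.9 216.4 134. ] [0.451 0.027 0.014] [0.453 0.017 0.015]
green [349.9 200.  123.5] [ 0.499 -0.01   0.014] [ 0.501 -0.02   0.016]
green [306.9 193.  119. ] [ 0.597 -0.009  0.014] [ 0.6   -0.019  0.016]
mat [[316, 120], [379, 122], [380, 181], [306, 177]] [[0.651, -0.299, 0.003], [0.479, -0.328, 0.003], [0.444, -0.096, 0.003], [0.616, -0.07, 0.003]] [ 0.5474279  -0.19817158  0.003     ]
```

View pics/tc.png

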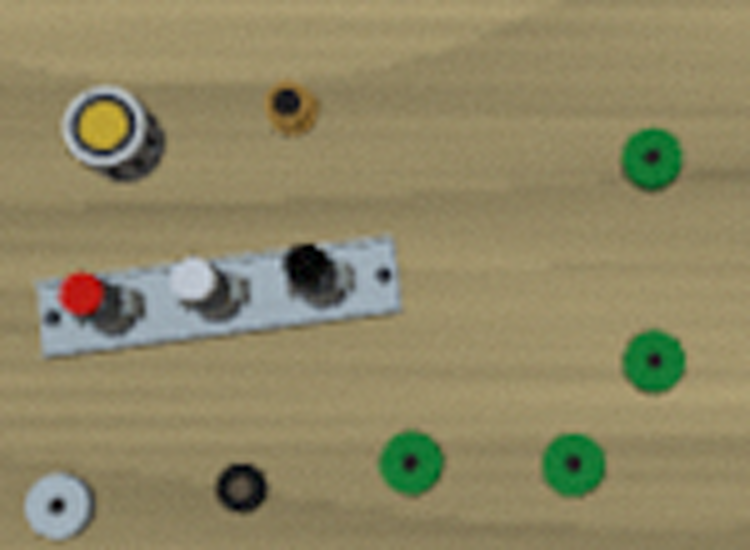

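View pics/sc.png

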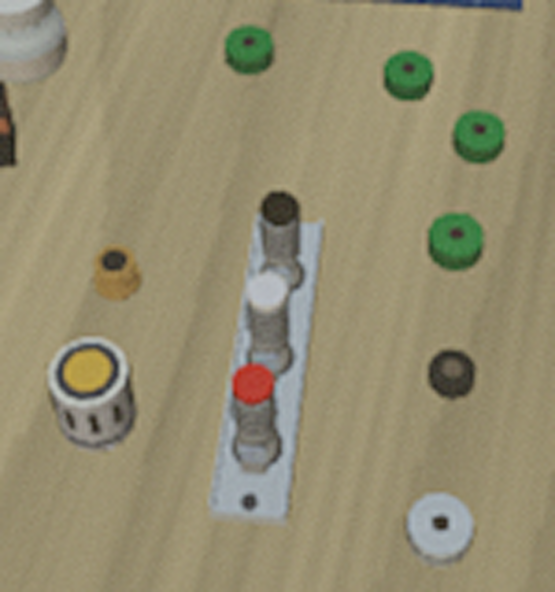

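The crops confirm that all parts are upright. The green look-alikes in the top view are at (277,242), (309,242), (325,222) and (325,181). The leftmost is (277,242), next to the grommet at (243,247), so that is the one to take. The white punch is in the middle clip, cap at about (233,205). The insert is at (253,170), the housing at (216,175) and the plain spacer at (206,251).

Run:
```python
from h import *
T=dict(np.load("top0.npz"));S=dict(np.load("side0.npz"))
def near(c,lo,hi,uv,r,amin=8):
    u,v=uv;return max(blobs(c,lo,hi,(u-r,v-r,u+r,v+r),amin),key=lambda b:b[2],default=None)
def show(n,lo,hi,ut,us,r,z):
    a,b=near(T,lo,hi,ut,r),near(S,lo,hi,us,r)
    if a is None or b is None: print(n,a is None,b is None);return
    print(n,np.round(a[:3],1),np.round(b[:3],1),np.round(ray(T,*a[:2],z),3),np.round(ray(S,*b[:2],z),3),[np.round(x,3) for x in tri(T,a[:2],S,b[:2])])
show("gold",(18,110,120),(32,255,255),(216,175),(264,280),9,.044)
show("white",(0,0,165),(180,60,255),(233,206),(312,258),8,.068)
show("red",(0,150,80),(8,255,255),(211,209),(308,284),8,.068)
show("blackcap",(0,0,0),(180,255,60),(256,203),(315,236),8,.068)
show("inserthole",(0,0,0),(180,255,60),(252,170),(271,250),6,.018)
show("insert",(10,100,60),(25,255,255),(253,171),(271,254),11,.009)
show("grommet",(0,0,0),(180,255,75),(243,247),(362,281),10,.010)
show("green",(45,80,30),(85,255,255),(277,242),(363,245),12,.010)
show("plain",(90,0,120),(125,70,255),(206,251),(359,322),12,.014)
print([-c["R"].T@c["t"] for c in (T,S)])
P=np.array([[0.651,-.302],[.479,-.329],[.4445,-.0965],[.6175,-.0715]])
print("mat c",P.mean(0)); x=(P[0]+P[3]-P[1]-P[2]);y=(P[2]+P[3]-P[0]-P[1]);print(np.hypot(*x)/2,np.hypot(*y)/2,np.arctan2(x[1],x[0]),np.arctan2(-y[0],y[1]))
```

```text
gold [215.2 174.6  58.5] [263.1 279.7 102.5] [0.606 0.239 0.044] [0.607 0.24  0.044] [array([0.607, 0.239, 0.042]), np.float64(0.001)]
white [230.2 207.1  85.5] [311.1 257.8  79.5] [0.527 0.195 0.068] [0.532 0.192 0.068] [array([0.529, 0.195, 0.072]), np.float64(0.004)]
red [211.1 208.3  45. ] [308.  283.4  77. ] [0.524 0.237 0.068] [0.524 0.242 0.068] [array([0.525, 0.239, 0.062]), np.float64(0.0)]
blackcap [256.6 203.6  61.5] [315.1 235.9  49. ] [0.535 0.137 0.068] [0.537 0.144 0.068] [array([0.537, 0.138, 0.061]), np.float64(0.002)]
inserthole False True
insert [252.9 171.1  88.5] [271.  253.3 133. ] [0.623 0.158 0.009] [0.623 0.161 0.009] [array([0.625, 0.159, 0.005]), np.float64(0.0)]
grommet [242.9 247.2  62. ] [361.7 280.6 102.5] [0.441 0.175 0.01 ] [0.44  0.181 0.01 ] [array([0.441, 0.176, 0.003]), np.float64(0.0)]
green [276.7 242.1 113. ] [362.7 244.7 160.5] [0.453 0.096 0.01 ] [0.452 0.1   0.01 ] [array([0.453, 0.097, 0.006]), np.float64(0.001)]
plain [206.2 250.8 108.5] [358.5 321.2 195. ] [0.432 0.259 0.014] [0.432 0.262 0.014] [array([0.432, 0.26 , 0.01 ]), np.float64(0.0)]
[array([0.40974466, 0.00616486, 0.90683713]), array([0.41824781, 0.55062677, 0.61740508])]
mat c [ 0.548   -0.19975]
0.17444841644451806 0.23398343958494158 0.14959856427093496 0.14582571375124537
```

The manual's scale: shifts go in shares of 80 cm and turns go in shares of pi rad. Converting my numbers, 0.632 m / 0.8 = 0.79, -0.502 m / 0.8 = -0.6275, -1.278 rad / 3.1416 = -0.4068.

move_arm([
  {"delta_pos": [0.395,-0.3138,0.0375],"turn": [0,0,-0.2037],"fingers": 0},
  {"delta_pos": [0.395,-0.3138,0.0375],"turn": [0,0,-0.2037],"fingers": 0},
  {"delta_pos": [0.395,-0.3138,0.0375],"turn": [0,0,-0.2037],"fingers": 0},
  {"delta_pos": [0.79,-0.6275,0.125],"turn": [0,0,-0.4068],"fingers": 0},
  {"delta_pos": [0.79,-0.6275,0.125],"turn": [0,0,-0.4068],"fingers": 0},
  {"delta_pos": [0.79,-0.6275,0.125],"turn": [0,0,-0.4068],"fingers": 0.3},
  {"delta_pos": [0.79,-0.6275,0.125],"turn": [0,0,-0.4068],"fingers": 0.3},
  {"delta_pos": [0.79,-0.6275,0.125],"turn": [0,0,-0.4068],"fingers": 0.3},
  {"delta_pos": [0.79,-0.6275,0.125],"turn": [0,0,-0.4068],"fingers": 0.3},
  {"delta_pos": [0.79,-0.6275,0.125],"turn": [0,0,-0.4068],"fingers": 0.3},
  {"delta_pos": [0.79,-0.6275,0.125],"turn": [0,0,-0.4068],"fingers": 0.3},
  {"delta_pos": [0.79,-0.6275,0.125],"turn": [0,0,-0.4068],"fingers": 0.3},
], force=30)

```text
clock: 1.6
position: [0.5968, 0.104, 0.1505]
ee_rot: [0.653, 0.758, -0.0, 0.0]
ft_force: [0.6, -0.0, 0.0]
grip_width: 0.699
grasp_force: 0.0
```

Converted, 0.1 m / 0.8 = 0.125, 0.06 m / 0.8 = 0.075.

move_arm([
  {"delta_pos": [0.0625,0.0438,0.075],"turn": [0,0,0],"fingers": 0.3},
  {"delta_pos": [0.0625,0.0438,0.125],"turn": [0,0,0],"fingers": 0.4},
  {"delta_pos": [0.0625,0.0438,0.125],"turn": [0,0,0],"fingers": 0.4},
  {"delta_pos": [0.0625,0.0438,0.125],"turn": [0,0,0],"fingers": 0.4},
])

```text
clock: 2.1
position: [0.624, 0.1565, 0.0527]
ee_rot: [0.653, 0.757, 0.0, 0.001]
ft_force: [0.3, -0.2, 0.8]
grip_width: 0.602
grasp_force: 0.0
```

```bash
cat > m.py <<'E'
import numpy as np
from workcell import get_obs
from scipy.spatial.transform import Rotation as Ro
C=np.array([.548,-.200]);A=.148
def mat(p): d=np.array(p[:2])-C; return np.array([d[1]*np.cos(A)-d[0]*np.sin(A), d[0]*np.cos(A)+d[1]*np.sin(A)])  # left, away
def st():
    o=get_obs();R=Ro.from_quat(o["ee_rot"]).as_matrix()
    print("t",o["clock"],"pos",np.round(o["position"],4),"left,away",np.round(mat(o["position"]),4),"yawx",round(np.arctan2(R[1,0],R[0,0])-A-np.pi/2,4),"tilt",np.round(R[:,2],3),"w",round(float(o["grip_width"]),3),"F",np.round(o["ft_force"],1),"g",o["grasp_force"])
    return o,R
def to(world):
    o,R=st();print("delta",np.round(R.T@(np.array(world)-o["position"]),4))
E
python3 - <<'E'
from m import *; from h import *; from workcell import camera
to([.624,.159,.017])
c=camera("side");I=c["color"][180:340,200:400,::-1];cv2.imwrite("pics/a.png",cv2.resize(I,None,fx=3.5,fy=3.5,interpolation=cv2.INTER_CUBIC))
E
```

```text
t 2.1 pos [0.624  0.1565 0.0527] left,away [0.3414 0.1277] yawx 0.0001 tilt [ 0.001 -0.    -1.   ] w 0.602 F [ 0.3 -0.2  0.8] g 0.0
delta [0.0025 0.0003 0.0357]
```

View pics/a.png

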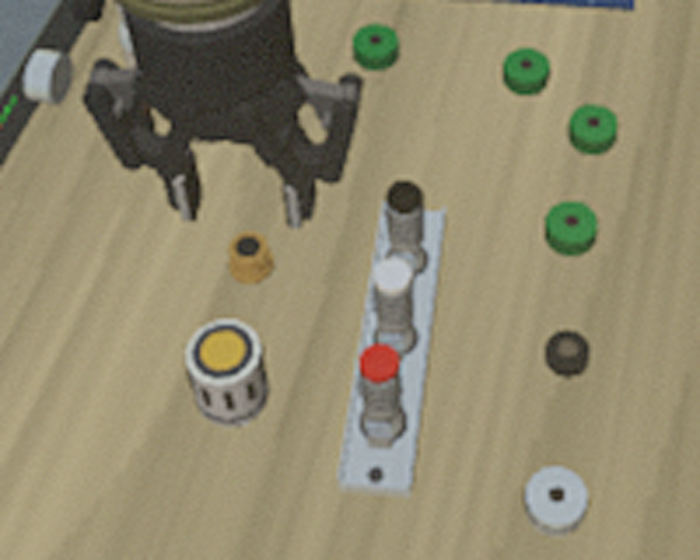

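The fingers straddle the insert at crop (250,258), with one pad in front and one behind, clear of the housing and the strip. I'll descend and grip.

Converted, 0.033 m / 0.8 = 0.0413, 0.001 m / 0.8 = 0.0013.

move_arm([
  {"delta_pos": [0.0013,0,0.0413],"turn": [0,0,0],"fingers": 0.4},
  {"delta_pos": [0.0013,0,0.0413],"turn": [0,0,0],"fingers": 0.4},
  {"delta_pos": [0.0013,0,0.0413],"turn": [0,0,0],"fingers": 0.4},
  {"delta_pos": [0.0013,0,0.0413],"turn": [0,0,0],"fingers": 1},
  {"delta_pos": [0.0013,0,0.0413],"turn": [0,0,0],"fingers": 1},
  {"delta_pos": [0.0013,0,0.0413],"turn": [0,0,0],"fingers": 1},
  {"delta_pos": [0.0013,0,0.0413],"turn": [0,0,0],"fingers": 1},
  {"delta_pos": [0.0013,0,0.0413],"turn": [0,0,0],"fingers": 1},
], force=30)

```text
clock: 3.15
position: [0.6238, 0.1582, 0.0194]
ee_rot: [0.653, 0.758, 0.0, 0.001]
ft_force: [-1.7, -1.4, 6.7]
grip_width: 0.222
grasp_force: 29.1
```

```bash
python3 -c "
from m import *; st()"
```

```text
t 3.15 pos [0.6238 0.1582 0.0194] left,away [0.3431 0.1278] yawx 0.0009 tilt [ 0.002 -0.    -1.   ] w 0.222 F [-1.7 -1.4  6.7] g 29.085368514060974
```

Converted, -0.06 m / 0.8 = -0.075, -0.03 m / 0.8 = -0.0375.

move_arm([
  {"delta_pos": [0,0,-0.0375],"turn": [0,0,0],"fingers": 1},
  {"delta_pos": [0,0,-0.075],"turn": [0,0,0],"fingers": 1},
  {"delta_pos": [0,0,-0.075],"turn": [0,0,0],"fingers": 1},
  {"delta_pos": [0,0,-0.075],"turn": [0,0,0],"fingers": 1},
])

```text
clock: 3.65
position: [0.6229, 0.158, 0.0777]
ee_rot: [0.653, 0.758, -0.0, 0.0]
ft_force: [0.1, 0.3, -2.0]
grip_width: 0.223
grasp_force: 29.4
```

Run:
```python
from m import *; from h import *; from workcell import camera
st()
c=camera("side");I=c["color"][150:310,190:390,::-1];cv2.imwrite("pics/b.png",cv2.resize(I,None,fx=3.5,fy=3.5,interpolation=cv2.INTER_CUBIC))
```

```text
t 3.65 pos [0.6229 0.158  0.0777] left,away [0.343  0.1269] yawx 0.001 tilt [-0. -0. -1.] w 0.223 F [ 0.1  0.3 -2. ] g 29.364571273326874
```

View pics/b.png

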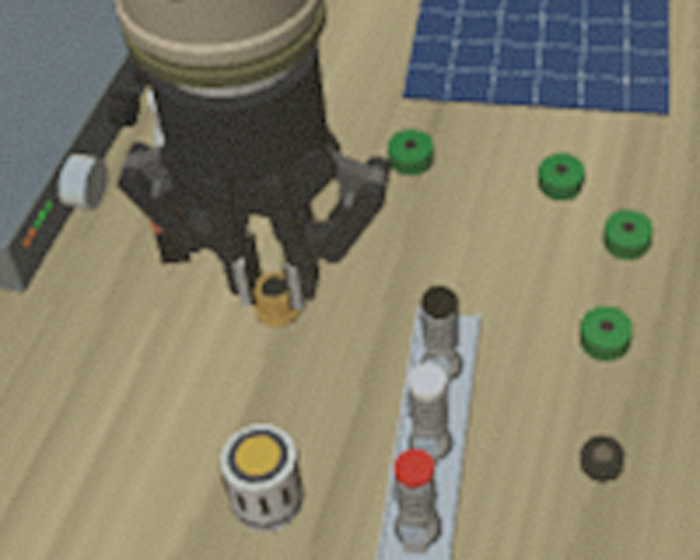

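Insert is held between the pads at crop (275,300), upright. Carrying it to the mat.

move_arm([
  {"delta_pos": [-0.4325,-0.1588,0],"turn": [0,0,0],"fingers": 1},
  {"delta_pos": [-0.4325,-0.1588,0],"turn": [0,0,0],"fingers": 1},
  {"delta_pos": [-0.4325,-0.1588,0],"turn": [0,0,0],"fingers": 1},
  {"delta_pos": [-0.4325,-0.1588,0],"turn": [0,0,0],"fingers": 1},
  {"delta_pos": [-0.4325,-0.1588,0],"turn": [0,0,0],"fingers": 1},
  {"delta_pos": [-0.4325,-0.1588,0],"turn": [0,0,0],"fingers": 1},
  {"delta_pos": [-0.4325,-0.1588,0],"turn": [0,0,0],"fingers": 1},
  {"delta_pos": [-0.4325,-0.1588,0.025],"turn": [0,0,0],"fingers": 1},
  {"delta_pos": [-0.4325,-0.1588,0.05],"turn": [0,0,0],"fingers": 1},
  {"delta_pos": [-0.4325,-0.1588,0.05],"turn": [0,0,0],"fingers": 1},
])

```text
clock: 4.95
position: [0.5475, -0.2009, 0.0352]
ee_rot: [0.652, 0.758, -0.001, -0.002]
ft_force: [-0.4, -0.0, -0.2]
grip_width: 0.221
grasp_force: 29.4
```

Run:
```python
from m import *; from h import *; from workcell import camera
st()
T,S=camera("top"),camera("side")
for n,c in(("top",T),("side",S)):
    u,v=map(int,pix(c,[.548,-.2,.04]))
    for b in blobs(c,(10,100,60),(25,255,255),(u-20,v-20,u+20,v+20),20): print(n,np.round(b[:3],1),mat(ray(c,b[0],b[1],.035)))
```

```text
t 4.95 pos [ 0.5475 -0.2009  0.0352] left,away [-0.0008 -0.0006] yawx 0.0032 tilt [-0.004  0.002 -1.   ] w 0.221 F [-0.4 -0.  -0.2] g 29.438736140727997
top [399.9 202.3  28. ] [ 0.00968187 -0.00181984]
side [345.6 140.6  65.5] [ 0.01384035 -0.00074221]
```

Converted, 0.011 m / 0.8 = 0.0138, -0.004 m / 0.8 = -0.005.

move_arm([
  {"delta_pos": [-0.005,0,0.0063],"turn": [0,0,0],"fingers": 1},
  {"delta_pos": [-0.005,0,0.0125],"turn": [0,0,0],"fingers": 1},
  {"delta_pos": [-0.005,0,0.0138],"turn": [0,0,0],"fingers": 1},
  {"delta_pos": [-0.005,0,0.0138],"turn": [0,0,0],"fingers": 1},
])

```text
clock: 5.55
position: [0.5495, -0.2068, 0.0271]
ee_rot: [0.652, 0.758, 0.0, 0.0]
ft_force: [0.0, -0.4, 0.3]
grip_width: 0.226
grasp_force: 29.4
```

Converted, 0.004 m / 0.8 = 0.005.

move_arm([
  {"delta_pos": [0,0,0.005],"turn": [0,0,0],"fingers": 1},
  {"delta_pos": [0,0,0.005],"turn": [0,0,0],"fingers": 1},
  {"delta_pos": [0,0,0.005],"turn": [0,0,0],"fingers": 1},
])

```text
clock: 5.92
position: [0.5495, -0.2068, 0.023]
ee_rot: [0.653, 0.758, 0.0, 0.0]
ft_force: [0.2, -0.3, 0.8]
grip_width: 0.223
grasp_force: 29.4
```

Release gently, then rise.

Converted, 0.2 m / 0.8 = 0.25, -0.09 m / 0.8 = -0.1125.

move_arm([
  {"delta_pos": [0,0,0.0013],"turn": [0,0,0],"fingers": 1},
  {"delta_pos": [0,0,0.0013],"turn": [0,0,0],"fingers": 0.65},
  {"delta_pos": [0,0,0.0013],"turn": [0,0,0],"fingers": 0.55},
  {"delta_pos": [0,0,0.0013],"turn": [0,0,0],"fingers": 0.45},
  {"delta_pos": [0,0,0.0013],"turn": [0,0,0],"fingers": 0.45},
  {"delta_pos": [0,0,-0.0625],"turn": [0,0,0],"fingers": 0.45},
  {"delta_pos": [0,0,-0.1125],"turn": [0,0,0],"fingers": 0.45},
  {"delta_pos": [0.25,0.075,-0.1125],"turn": [0,0,0],"fingers": 0.3},
  {"delta_pos": [0.25,0.075,-0.1125],"turn": [0,0,0],"fingers": 0.3},
  {"delta_pos": [0.25,0.075,-0.1125],"turn": [0,0,0],"fingers": 0.3},
  {"delta_pos": [0.25,0.075,-0.1125],"turn": [0,0,0],"fingers": 0.3},
])

```text
clock: 7.3
position: [0.5791, 0.0051, 0.1135]
ee_rot: [0.65, 0.76, 0.001, -0.0]
ft_force: [-0.3, -0.5, 0.6]
grip_width: 0.699
grasp_force: 0.0
```

Run:
```python
from m import *; from h import *; from workcell import camera
st()
T,S=camera("top"),camera("side")
for n,c in(("top",T),("side",S)):
    u,v=map(int,pix(c,[.548,-.2,.01]))
    for b in blobs(c,(10,100,60),(25,255,255),(u-20,v-20,u+20,v+20),20): print(n,np.round(b[:3],1),mat(ray(c,b[0],b[1],.012)))
cv2.imwrite("pics/c.png",np.vstack([cv2.resize(i,(560,280),interpolation=cv2.INTER_CUBIC) for i in (T["color"][150:250,300:500,::-1],S["color"][100:200,240:440,::-1])]))
```

```text
t 7.3 pos [0.5791 0.0051 0.1135] left,away [0.1982 0.061 ] yawx 0.0067 tilt [ 0.001  0.002 -1.   ] w 0.699 F [-0.3 -0.5  0.6] g 0.0
top [403.9 202.3  72.5] [-0.00550768 -0.00041753]
side [347.  144.7  30. ] [ 0.00083288 -0.00453532]
```

View pics/c.png

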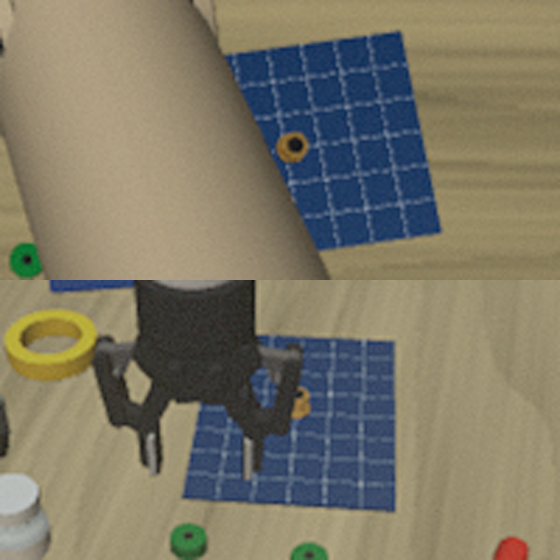

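Insert stands on the mat at top-view (404,202), about 6 mm right of centre, which is within tolerance. Next, the housing.

Converted, 0.227 m / 0.8 = 0.2838, 0.062 m / 0.8 = 0.0775.

move_arm([
  {"delta_pos": [0.2838,0.0775,-0.0125],"turn": [0,0,0],"fingers": 0.25},
  {"delta_pos": [0.2838,0.0775,-0.0125],"turn": [0,0,0],"fingers": 0.25},
  {"delta_pos": [0.2838,0.0775,-0.0125],"turn": [0,0,0],"fingers": 0.25},
  {"delta_pos": [0.2838,0.0775,-0.0125],"turn": [0,0,0],"fingers": 0.25},
  {"delta_pos": [0.2838,0.0775,-0.0125],"turn": [0,0,0],"fingers": 0.25},
  {"delta_pos": [0.2838,0.0775,0.0375],"turn": [0,0,0],"fingers": 0.25},
  {"delta_pos": [0.2838,0.0775,0.0375],"turn": [0,0,0],"fingers": 0.25},
  {"delta_pos": [0.2838,0.0775,0.0375],"turn": [0,0,0],"fingers": 0.25},
])

```text
clock: 8.4
position: [0.6075, 0.2324, 0.0841]
ee_rot: [0.653, 0.757, 0.0, 0.0]
ft_force: [-1.2, 0.8, 1.1]
grip_width: 0.749
grasp_force: 0.0
```

Run:
```python
from m import *; from h import *; from workcell import camera
to([.607,.239,.028])
c=camera("side");I=c["color"][200:330,190:390,::-1];cv2.imwrite("pics/d.png",cv2.resize(I,None,fx=3,fy=3,interpolation=cv2.INTER_CUBIC))
```

```text
t 8.4 pos [0.6075 0.2324 0.0841] left,away [0.4189 0.1226] yawx -0.0006 tilt [ 0.001 -0.    -1.   ] w 0.749 F [-1.2  0.8  1.1] g 0.0
delta [0.0066 0.0004 0.0561]
```

View pics/d.png

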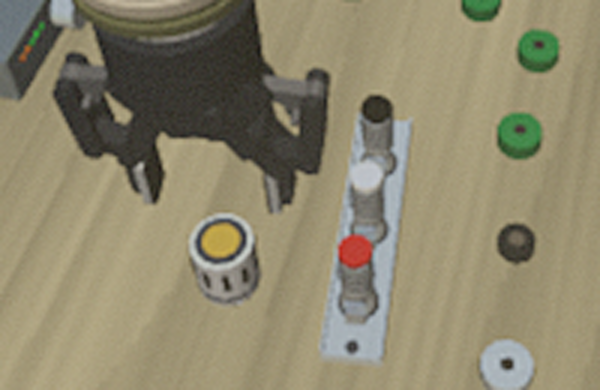

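Fingers straddle the housing at crop (222,255), clear of the red punch. Descending.

Converted, 0.055 m / 0.8 = 0.0688, 0.02 m / 0.8 = 0.025.

move_arm([
  {"delta_pos": [0.0075,0,0.025],"turn": [0,0,0],"fingers": 0.25},
  {"delta_pos": [0.0075,0,0.0688],"turn": [0,0,0],"fingers": 0.25},
  {"delta_pos": [0.0075,0,0.0688],"turn": [0,0,0],"fingers": 0.25},
  {"delta_pos": [0.0075,0,0.0688],"turn": [0,0,0],"fingers": 0.25},
  {"delta_pos": [0.0075,0,0.0688],"turn": [0,0,0],"fingers": 1},
  {"delta_pos": [0.0075,0,0.0688],"turn": [0,0,0],"fingers": 1},
  {"delta_pos": [0.0075,0,0.0688],"turn": [0,0,0],"fingers": 1},
  {"delta_pos": [0.0075,0,0.0688],"turn": [0,0,0],"fingers": 1},
], force=35)

```text
clock: 9.45
position: [0.6067, 0.2398, 0.0295]
ee_rot: [0.653, 0.758, 0.001, 0.001]
ft_force: [-1.8, -0.6, 7.6]
grip_width: 0.433
grasp_force: 34.8
```

```bash
python3 -c "
from m import *; st()"
```

```text
t 9.45 pos [0.6067 0.2398 0.0295] left,away [0.4263 0.1229] yawx 0.0008 tilt [ 0.002  0.001 -1.   ] w 0.433 F [-1.8 -0.6  7.6] g 34.809924960136414
```

Converted, -0.371 m / 0.8 = -0.4638, -0.123 m / 0.8 = -0.1538.

move_arm([
  {"delta_pos": [0,0,-0.0375],"turn": [0,0,0],"fingers": 1},
  {"delta_pos": [0,0,-0.0875],"turn": [0,0,0],"fingers": 1},
  {"delta_pos": [-0.4638,-0.1538,-0.0875],"turn": [0,0,0],"fingers": 1},
  {"delta_pos": [-0.4638,-0.1538,-0.0875],"turn": [0,0,0],"fingers": 1},
  {"delta_pos": [-0.4638,-0.1538,-0.0875],"turn": [0,0,0],"fingers": 1},
  {"delta_pos": [-0.4638,-0.1538,-0.0875],"turn": [0,0,0],"fingers": 1},
  {"delta_pos": [-0.4638,-0.1538,-0.0875],"turn": [0,0,0],"fingers": 1},
  {"delta_pos": [-0.4638,-0.1538,-0.0875],"turn": [0,0,0],"fingers": 1},
  {"delta_pos": [-0.4638,-0.1538,-0.0875],"turn": [0,0,0],"fingers": 1},
  {"delta_pos": [-0.4638,-0.1538,-0.0875],"turn": [0,0,0],"fingers": 1},
  {"delta_pos": [-0.4638,-0.1538,-0.0375],"turn": [0,0,0],"fingers": 1},
  {"delta_pos": [-0.4638,-0.1538,-0.0375],"turn": [0,0,0],"fingers": 1},
])

```text
clock: 10.95
position: [0.5379, -0.1428, 0.056]
ee_rot: [0.651, 0.759, -0.001, -0.002]
ft_force: [-1.0, 0.6, -1.6]
grip_width: 0.434
grasp_force: 35.5
```

```bash
python3 -c "
from m import *; st()"
```

```text
t 10.95 pos [ 0.5379 -0.1428  0.056 ] left,away [ 0.0581 -0.0016] yawx 0.0043 tilt [-0.004  0.002 -1.   ] w 0.434 F [-1.   0.6 -1.6] g 35.51976442337036
```

Converted, 0.023 m / 0.8 = 0.0288, 0.02 m / 0.8 = 0.025.

move_arm([
  {"delta_pos": [0,0,0.0125],"turn": [0,0,0],"fingers": 1},
  {"delta_pos": [0,0,0.025],"turn": [0,0,0],"fingers": 1},
  {"delta_pos": [0,0,0.0288],"turn": [0,0,0],"fingers": 1},
  {"delta_pos": [0,0,0.0288],"turn": [0,0,0],"fingers": 1},
  {"delta_pos": [0,0,0.0288],"turn": [0,0,0],"fingers": 1},
])

```text
clock: 11.58
position: [0.5396, -0.1457, 0.0354]
ee_rot: [0.653, 0.758, 0.0, 0.0]
ft_force: [0.7, 0.0, -0.6]
grip_width: 0.436
grasp_force: 35.5
```

Converted, 0.252 m / 0.8 = 0.315, 0.1 m / 0.8 = 0.125.

move_arm([
  {"delta_pos": [0,0,0.0025],"turn": [0,0,0],"fingers": 1},
  {"delta_pos": [0,0,0.0038],"turn": [0,0,0],"fingers": 1},
  {"delta_pos": [0,0,0.0038],"turn": [0,0,0],"fingers": 1},
  {"delta_pos": [0,0,0.0038],"turn": [0,0,0],"fingers": 0.5},
  {"delta_pos": [0,0,0.0038],"turn": [0,0,0],"fingers": 0.35},
  {"delta_pos": [0,0,0.0038],"turn": [0,0,0],"fingers": 0.35},
  {"delta_pos": [0,0,0.0038],"turn": [0,0,0],"fingers": 0.3},
  {"delta_pos": [0,0,-0.0625],"turn": [0,0,0],"fingers": 0.3},
  {"delta_pos": [0,0,-0.1],"turn": [0,0,0],"fingers": 0.3},
  {"delta_pos": [0.125,-0.025,-0.1],"turn": [0,0,0],"fingers": 0.3},
  {"delta_pos": [0.315,-0.0625,-0.0875],"turn": [0,0,0],"fingers": 0.35},
  {"delta_pos": [0.315,-0.0625,-0.075],"turn": [0,0,0],"fingers": 0.35},
])

```text
clock: 13.08
position: [0.4756, 0.0319, 0.1043]
ee_rot: [0.653, 0.758, 0.0, 0.001]
ft_force: [0.6, 1.0, 0.1]
grip_width: 0.654
grasp_force: 0.0
```

Run:
```python
from m import *; from h import *; from workcell import camera
to([.452,.0965,.06])
T=camera("top");S=camera("side")
for n,c in(("T",T),("S",S)):
    u,v=map(int,pix(c,[.54,-.143,.047]))
    for b in blobs(c,(18,110,120),(32,255,255),(u-12,v-12,u+12,v+12),8): print(n,b[:3],mat(ray(c,b[0],b[1],.047)))
```

```text
t 13.075 pos [0.4756 0.0319 0.1043] left,away [ 0.24   -0.0374] yawx 0.0007 tilt [ 0.001 -0.    -1.   ] w 0.654 F [0.6 1.  0.1] g 0.0
delta [ 0.0674 -0.0138  0.0442]
T (381.91737891737887, 203.84330484330482, 58.5) [ 0.05431299 -0.00090134]
```

Housing stands at left 54 mm, as planned. Next, the green spacer.

Converted, 0.0675 m / 0.8 = 0.0844, 0.06 m / 0.8 = 0.075.

move_arm([
  {"delta_pos": [0.0844,-0.0175,0.0375],"turn": [0,0,0],"fingers": 0.35},
  {"delta_pos": [0.0844,-0.0175,0.05],"turn": [0,0,0],"fingers": 0.35},
  {"delta_pos": [0.0844,-0.0175,0.075],"turn": [0,0,0],"fingers": 0.35},
  {"delta_pos": [0.0844,-0.0175,0.075],"turn": [0,0,0],"fingers": 0.35},
  {"delta_pos": [0.0844,-0.0175,0.075],"turn": [0,0,0],"fingers": 0.35},
])

```text
clock: 13.8
position: [0.4527, 0.0947, 0.0446]
ee_rot: [0.653, 0.758, 0.0, 0.0]
ft_force: [0.8, 0.3, 0.4]
grip_width: 0.656
grasp_force: 0.0
```

Run:
```python
from m import *; from h import *; from workcell import camera
to([.452,.0965,.013])
c=camera("side");I=c["color"][180:330,270:450,::-1];cv2.imwrite("pics/e.png",cv2.resize(I,None,fx=3,fy=3,interpolation=cv2.INTER_CUBIC))
```

```text
t 13.8 pos [0.4527 0.0947 0.0446] left,away [ 0.3055 -0.0508] yawx 0.0005 tilt [ 0.001  0.    -1.   ] w 0.656 F [0.8 0.3 0.4] g 0.0
delta [ 0.0019 -0.0005  0.0316]
```

View pics/e.png

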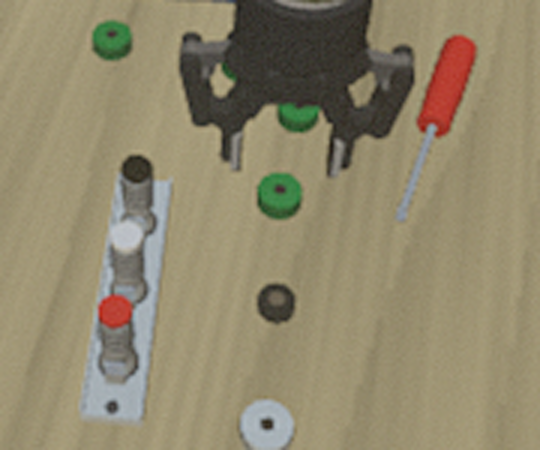

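Fingers straddle the leftmost green spacer at crop (280,195), clear of the strip and the screwdriver. Descending.

Converted, 0.03 m / 0.8 = 0.0375, 0.02 m / 0.8 = 0.025.

move_arm([
  {"delta_pos": [0.0025,0,0.025],"turn": [0,0,0],"fingers": 0.35},
  {"delta_pos": [0.0025,0,0.0375],"turn": [0,0,0],"fingers": 0.35},
  {"delta_pos": [0.0025,0,0.0375],"turn": [0,0,0],"fingers": 0.35},
  {"delta_pos": [0.0025,0,0.0375],"turn": [0,0,0],"fingers": 0.35},
  {"delta_pos": [0.0025,0,0.0375],"turn": [0,0,0],"fingers": 1},
  {"delta_pos": [0.0025,0,0.0375],"turn": [0,0,0],"fingers": 1},
  {"delta_pos": [0.0025,0,0.0375],"turn": [0,0,0],"fingers": 1},
  {"delta_pos": [0.0025,0,0.0375],"turn": [0,0,0],"fingers": 1},
], force=30)

```text
clock: 14.85
position: [0.4523, 0.0969, 0.0146]
ee_rot: [0.653, 0.758, 0.0, 0.0]
ft_force: [-1.5, -0.3, 6.1]
grip_width: 0.335
grasp_force: 29.1
```

```bash
python3 -c "
from m import *; st()"
```

```text
t 14.85 pos [0.4523 0.0969 0.0146] left,away [ 0.3077 -0.0508] yawx 0.0009 tilt [ 0.001 -0.    -1.   ] w 0.335 F [-1.5 -0.3  6.1] g 29.14282590150833
```

Converted, -0.373 m / 0.8 = -0.4663, -0.085 m / 0.8 = -0.1063.

move_arm([
  {"delta_pos": [0,0,-0.05],"turn": [0,0,0],"fingers": 1},
  {"delta_pos": [0,0,-0.1063],"turn": [0,0,0],"fingers": 1},
  {"delta_pos": [-0.4663,0.0638,-0.1063],"turn": [0,0,0],"fingers": 1},
  {"delta_pos": [-0.4663,0.0638,-0.1063],"turn": [0,0,0],"fingers": 1},
  {"delta_pos": [-0.4663,0.0638,-0.1063],"turn": [0,0,0],"fingers": 1},
  {"delta_pos": [-0.4663,0.0638,-0.1063],"turn": [0,0,0],"fingers": 1},
  {"delta_pos": [-0.4663,0.0638,-0.1063],"turn": [0,0,0],"fingers": 1},
  {"delta_pos": [-0.4663,0.0638,-0.1063],"turn": [0,0,0],"fingers": 1},
  {"delta_pos": [-0.4663,0.0638,-0.1063],"turn": [0,0,0],"fingers": 1},
  {"delta_pos": [-0.4663,0.0638,-0.1063],"turn": [0,0,0],"fingers": 1},
  {"delta_pos": [-0.4663,0.0638,-0.05],"turn": [0,0,0],"fingers": 1},
  {"delta_pos": [-0.4663,0.0638,-0.0375],"turn": [0,0,0],"fingers": 1},
])

```text
clock: 16.35
position: [0.5561, -0.2622, 0.0418]
ee_rot: [0.652, 0.759, -0.0, -0.002]
ft_force: [-0.0, 0.8, -0.2]
grip_width: 0.335
grasp_force: 29.8
```

```bash
python3 -c "
from m import *; st()"
```

```text
t 16.35 pos [ 0.5561 -0.2622  0.0418] left,away [-0.0627 -0.0011] yawx 0.0033 tilt [-0.004  0.002 -1.   ] w 0.335 F [-0.   0.8 -0.2] g 29.840902090072632
```

Target TCP z ≈ 0.018.

Converted, 0.022 m / 0.8 = 0.0275, 0.02 m / 0.8 = 0.025.

move_arm([
  {"delta_pos": [0,0,0.0125],"turn": [0,0,0],"fingers": 1},
  {"delta_pos": [0,0,0.025],"turn": [0,0,0],"fingers": 1},
  {"delta_pos": [0,0,0.0275],"turn": [0,0,0],"fingers": 1},
  {"delta_pos": [0,0,0.0275],"turn": [0,0,0],"fingers": 1},
  {"delta_pos": [0,0,0.0275],"turn": [0,0,0],"fingers": 1},
])

```text
clock: 16.98
position: [0.5581, -0.2646, 0.0225]
ee_rot: [0.653, 0.758, 0.0, 0.0]
ft_force: [0.2, 0.0, 0.6]
grip_width: 0.333
grasp_force: 29.8
```

Converted, 0.35 m / 0.8 = 0.4375, 0.25 m / 0.8 = 0.3125.

move_arm([
  {"delta_pos": [0,0,0.0038],"turn": [0,0,0],"fingers": 1},
  {"delta_pos": [0,0,0.0056],"turn": [0,0,0],"fingers": 1},
  {"delta_pos": [0,0,0.0056],"turn": [0,0,0],"fingers": 1},
  {"delta_pos": [0,0,0.0056],"turn": [0,0,0],"fingers": 0.58},
  {"delta_pos": [0,0,0.0056],"turn": [0,0,0],"fingers": 0.5},
  {"delta_pos": [0,0,0.0056],"turn": [0,0,0],"fingers": 0.4},
  {"delta_pos": [0,0,0.0056],"turn": [0,0,0],"fingers": 0.4},
  {"delta_pos": [0,0,-0.0625],"turn": [0,0,0],"fingers": 0.4},
  {"delta_pos": [0,0,-0.125],"turn": [0,0,0],"fingers": 0.4},
  {"delta_pos": [0.125,-0.0375,-0.125],"turn": [0,0,0],"fingers": 0.4},
  {"delta_pos": [0.3125,-0.0625,-0.125],"turn": [0,0,0],"fingers": 0.4},
  {"delta_pos": [0.4375,-0.0625,-0.125],"turn": [0,0,0],"fingers": 0.4},
])

```text
clock: 18.48
position: [0.4957, -0.0863, 0.1222]
ee_rot: [0.653, 0.758, -0.0, 0.0]
ft_force: [0.9, 1.3, 0.5]
grip_width: 0.6
grasp_force: 0.0
```

Run:
```python
from m import *; from h import *; from workcell import camera
to([.441,.175,.045])
T=camera("top");S=camera("side")
for n,c in(("T",T),("S",S)):
    u,v=map(int,pix(c,[.558,-.2646,.01]))
    for b in blobs(c,(45,80,30),(85,255,255),(u-14,v-14,u+14,v+14),8): print(n,b[:3],mat(ray(c,b[0],b[1],.015)))
```

```text
t 18.475 pos [ 0.4957 -0.0863  0.1222] left,away [ 0.1201 -0.0349] yawx 0.0004 tilt [ 0.001 -0.001 -1.   ] w 0.6 F [0.9 1.3 0.5] g 0.0
delta [ 0.2666 -0.0156  0.077 ]
S (350.66666666666663, 129.30666666666667, 12.5) [-0.06070708 -0.01113049]
```

Converted, 0.267 m / 0.8 = 0.3338, 0.077 m / 0.8 = 0.0963.

move_arm([
  {"delta_pos": [0.3338,-0.0194,0],"turn": [0,0,0],"fingers": 0.45},
  {"delta_pos": [0.3338,-0.0194,0],"turn": [0,0,0],"fingers": 0.45},
  {"delta_pos": [0.3338,-0.0194,0],"turn": [0,0,0],"fingers": 0.45},
  {"delta_pos": [0.3338,-0.0194,0],"turn": [0,0,0],"fingers": 0.45},
  {"delta_pos": [0.3338,-0.0194,0.0875],"turn": [0,0,0],"fingers": 0.45},
  {"delta_pos": [0.3338,-0.0194,0.0875],"turn": [0,0,0],"fingers": 0.45},
  {"delta_pos": [0.3338,-0.0194,0.0963],"turn": [0,0,0],"fingers": 0.45},
  {"delta_pos": [0.3338,-0.0194,0.0963],"turn": [0,0,0],"fingers": 0.45},
  {"delta_pos": [0.3338,-0.0194,0.0963],"turn": [0,0,0],"fingers": 0.45},
])

```text
clock: 19.7
position: [0.4427, 0.1734, 0.0461]
ee_rot: [0.653, 0.757, 0.001, 0.001]
ft_force: [0.3, 0.7, 0.8]
grip_width: 0.549
grasp_force: 0.0
```

Run:
```python
from m import *; from h import *; from workcell import camera
to([.441,.1755,.012])
c=camera("side");T=camera("top")
for b in blobs(T,(45,80,30),(85,255,255),(390,180,460,230),8): print(b[:3],mat(ray(T,b[0],b[1],.015)))
I=c["color"][200:340,270:450,::-1];cv2.imwrite("pics/f.png",cv2.resize(I,None,fx=3,fy=3,interpolation=cv2.INTER_CUBIC))
```

```text
t 19.7 pos [0.4427 0.1734 0.0461] left,away [ 0.3848 -0.049 ] yawx -0.0005 tilt [ 0.002 -0.    -1.   ] w 0.549 F [0.3 0.7 0.8] g 0.0
delta [ 0.0023 -0.0015  0.0341]
(428.3815987933635, 198.56410256410254, 110.5) [-0.06437547 -0.00030113]
```

View pics/f.png

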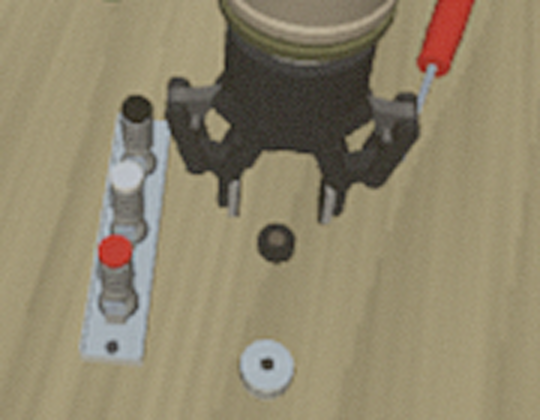

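Fingers straddle the grommet at crop (276,243). The top view puts the green spacer on the mat at left −64 mm, away 0, as planned.

Converted, 0.032 m / 0.8 = 0.04, 0.02 m / 0.8 = 0.025.

move_arm([
  {"delta_pos": [0.0025,-0.0013,0.025],"turn": [0,0,0],"fingers": 0.45},
  {"delta_pos": [0.0025,-0.0013,0.04],"turn": [0,0,0],"fingers": 0.45},
  {"delta_pos": [0.0025,-0.0013,0.04],"turn": [0,0,0],"fingers": 0.45},
  {"delta_pos": [0.0025,-0.0013,0.04],"turn": [0,0,0],"fingers": 0.45},
  {"delta_pos": [0.0025,-0.0013,0.04],"turn": [0,0,0],"fingers": 1},
  {"delta_pos": [0.0025,-0.0013,0.04],"turn": [0,0,0],"fingers": 1},
  {"delta_pos": [0.0025,-0.0013,0.04],"turn": [0,0,0],"fingers": 1},
  {"delta_pos": [0.0025,-0.0013,0.04],"turn": [0,0,0],"fingers": 1},
], force=20)

```text
clock: 20.8
position: [0.4407, 0.1759, 0.0133]
ee_rot: [0.653, 0.758, 0.0, 0.0]
ft_force: [-1.1, -0.0, 6.8]
grip_width: 0.261
grasp_force: 19.6
```

```bash
python3 -c "
from m import *; st()"
```

```text
t 20.8 pos [0.4407 0.1759 0.0133] left,away [ 0.3876 -0.0507] yawx 0.001 tilt [ 0.001 -0.    -1.   ] w 0.261 F [-1.1 -0.   6.8] g 19.648355841636658
```

Converted, -0.453 m / 0.8 = -0.5663, 0.051 m / 0.8 = 0.0638.

move_arm([
  {"delta_pos": [0,0,-0.05],"turn": [0,0,0],"fingers": 1},
  {"delta_pos": [0,0,-0.1188],"turn": [0,0,0],"fingers": 1},
  {"delta_pos": [-0.5663,0.0638,-0.1188],"turn": [0,0,0],"fingers": 1},
  {"delta_pos": [-0.5663,0.0638,-0.1188],"turn": [0,0,0],"fingers": 1},
  {"delta_pos": [-0.5663,0.0638,-0.1188],"turn": [0,0,0],"fingers": 1},
  {"delta_pos": [-0.5663,0.0638,-0.1188],"turn": [0,0,0],"fingers": 1},
  {"delta_pos": [-0.5663,0.0638,-0.1188],"turn": [0,0,0],"fingers": 1},
  {"delta_pos": [-0.5663,0.0638,-0.1188],"turn": [0,0,0],"fingers": 1},
  {"delta_pos": [-0.5663,0.0638,-0.1188],"turn": [0,0,0],"fingers": 1},
  {"delta_pos": [-0.5663,0.0638,-0.1188],"turn": [0,0,0],"fingers": 1},
  {"delta_pos": [-0.5663,0.0638,-0.1188],"turn": [0,0,0],"fingers": 1},
  {"delta_pos": [-0.5663,0.0638,-0.0625],"turn": [0,0,0],"fingers": 1},
])

```text
clock: 22.3
position: [0.5607, -0.263, 0.0657]
ee_rot: [0.652, 0.758, 0.001, 0.003]
ft_force: [0.0, -0.7, 0.4]
grip_width: 0.261
grasp_force: 19.7
```

move_arm([
  {"delta_pos": [0,0,0],"turn": [0,0,0],"fingers": 1},
  {"delta_pos": [0,0,0],"turn": [0,0,0],"fingers": 1},
  {"delta_pos": [0,0,0],"turn": [0,0,0],"fingers": 1},
])

```text
clock: 22.68
position: [0.559, -0.2644, 0.0649]
ee_rot: [0.652, 0.758, 0.0, 0.001]
ft_force: [0.1, -0.2, -0.9]
grip_width: 0.261
grasp_force: 19.7
```

Run:
```python
from m import *; from h import *; from workcell import camera
to([.558,-.2646,.031])
c=camera("side");u,v=map(int,pix(c,[.558,-.2646,.03]));I=c["color"][v-40:v+40,u-50:u+50,::-1];cv2.imwrite("pics/g.png",cv2.resize(I,None,fx=5,fy=5,interpolation=cv2.INTER_CUBIC))
```

```text
t 22.675 pos [ 0.559  -0.2644  0.0649] left,away [-0.0653  0.0014] yawx 0.0017 tilt [ 0.002 -0.001 -1.   ] w 0.261 F [ 0.1 -0.2 -0.9] g 19.74848471581936
delta [-0.     -0.0011  0.0339]
```

View pics/g.png

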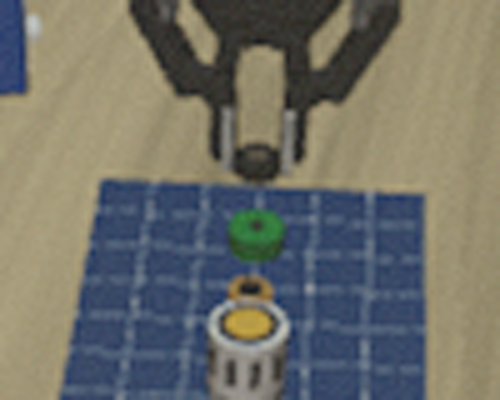

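The grommet hangs straight above the green spacer (crop (257,160) over (257,235)). Lowering it.

Converted, 0.031 m / 0.8 = 0.0388, -0.001 m / 0.8 = -0.0013.

move_arm([
  {"delta_pos": [0,-0.0013,0.0188],"turn": [0,0,0],"fingers": 1},
  {"delta_pos": [0,-0.0013,0.035],"turn": [0,0,0],"fingers": 1},
  {"delta_pos": [0,-0.0013,0.0388],"turn": [0,0,0],"fingers": 1},
  {"delta_pos": [0,-0.0013,0.0388],"turn": [0,0,0],"fingers": 1},
  {"delta_pos": [0,-0.0013,0.0388],"turn": [0,0,0],"fingers": 1},
])

```text
clock: 23.35
position: [0.5573, -0.2648, 0.0321]
ee_rot: [0.652, 0.758, 0.0, 0.0]
ft_force: [0.2, -0.4, -0.3]
grip_width: 0.259
grasp_force: 19.7
```

```bash
python3 -c "
from m import *; to([.558,-.2646,.0303])"
```

```text
t 23.35 pos [ 0.5573 -0.2648  0.0321] left,away [-0.0655 -0.0004] yawx 0.001 tilt [ 0. -0. -1.] w 0.259 F [ 0.2 -0.4 -0.3] g 19.74981464445591
delta [0.0001 0.0007 0.0018]
```

Converted, 0.454 m / 0.8 = 0.5675, 0.2 m / 0.8 = 0.25.

move_arm([
  {"delta_pos": [0,0.0006,0.0025],"turn": [0,0,0],"fingers": 1},
  {"delta_pos": [0,0.0006,0.0025],"turn": [0,0,0],"fingers": 1},
  {"delta_pos": [0,0.0006,0.0025],"turn": [0,0,0],"fingers": 0.65},
  {"delta_pos": [0,0.0006,0.0025],"turn": [0,0,0],"fingers": 0.55},
  {"delta_pos": [0,0.0006,0.0025],"turn": [0,0,0],"fingers": 0.45},
  {"delta_pos": [0,0.0006,0.0025],"turn": [0,0,0],"fingers": 0.45},
  {"delta_pos": [0,0,-0.0625],"turn": [0,0,0],"fingers": 0.45},
  {"delta_pos": [0,0,-0.125],"turn": [0,0,0],"fingers": 0.45},
  {"delta_pos": [0.25,0.025,-0.125],"turn": [0,0,0],"fingers": 0.35},
  {"delta_pos": [0.5675,0.05,-0.125],"turn": [0,0,0],"fingers": 0.35},
  {"delta_pos": [0.5675,0.05,-0.125],"turn": [0,0,0],"fingers": 0.35},
  {"delta_pos": [0.5675,0.05,-0.125],"turn": [0,0,0],"fingers": 0.35},
])

```text
clock: 24.85
position: [0.5418, -0.0134, 0.1322]
ee_rot: [0.653, 0.758, 0.0, 0.0]
ft_force: [0.9, 0.0, -0.4]
grip_width: 0.651
grasp_force: 0.0
```

Converted, 0.204 m / 0.8 = 0.255, 0.02 m / 0.8 = 0.025.

move_arm([
  {"delta_pos": [0.255,0.025,0],"turn": [0,0,0],"fingers": 0.35},
  {"delta_pos": [0.255,0.025,0],"turn": [0,0,0],"fingers": 0.35},
  {"delta_pos": [0.255,0.025,0],"turn": [0,0,0],"fingers": 0.35},
  {"delta_pos": [0.255,0.025,0],"turn": [0,0,0],"fingers": 0.35},
])

```text
clock: 25.35
position: [0.5303, 0.1944, 0.1323]
ee_rot: [0.65, 0.76, 0.001, -0.001]
ft_force: [-0.5, -0.2, -0.2]
grip_width: 0.652
grasp_force: 0.0
```

Run:
```python
from m import *; from h import *; from workcell import camera
to([.531,.192,.1])
T,S=camera("top"),camera("side")
cv2.imwrite("pics/h.png",np.hstack([cv2.resize(i,(390,390),interpolation=cv2.INTER_CUBIC) for i in (T["color"][150:250,360:460,::-1],S["color"][195:325,255:385,::-1])]))
```

```text
t 25.35 pos [0.5303 0.1944 0.1323] left,away [0.3927 0.0406] yawx 0.0071 tilt [ 0.     0.002 -1.   ] w 0.652 F [-0.5 -0.2 -0.2] g 0.0
delta [-0.0026  0.0003  0.0323]
```

View pics/h.png

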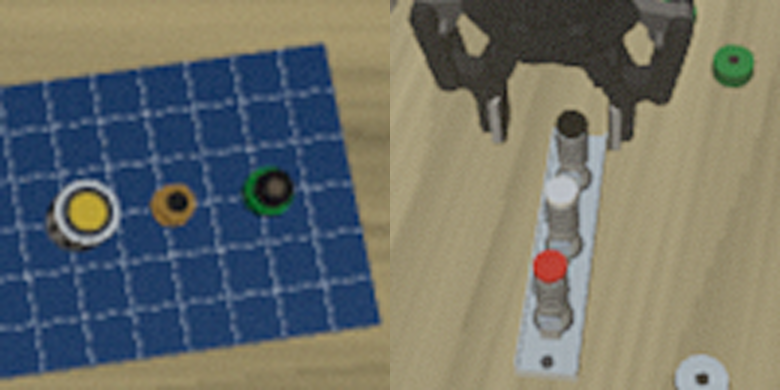

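The top view shows the grommet concentric on the green spacer, allowing for parallax. In the side view the fingers are centred in line with the white cap at crop (562,190). Descending on the white punch.

Converted, 0.04 m / 0.8 = 0.05, 0.02 m / 0.8 = 0.025.

move_arm([
  {"delta_pos": [-0.0075,0,0.025],"turn": [0,0,0],"fingers": 0.35},
  {"delta_pos": [-0.0075,0,0.05],"turn": [0,0,0],"fingers": 0.35},
  {"delta_pos": [-0.0075,0,0.05],"turn": [0,0,0],"fingers": 0.35},
  {"delta_pos": [-0.0075,0,0.05],"turn": [0,0,0],"fingers": 0.35},
  {"delta_pos": [-0.0075,0,0.05],"turn": [0,0,0],"fingers": 0.35},
])

```text
clock: 26.08
position: [0.5329, 0.1837, 0.0925]
ee_rot: [0.653, 0.758, 0.0, 0.0]
ft_force: [-0.5, -0.2, -0.6]
grip_width: 0.649
grasp_force: 0.0
```

Run:
```python
from m import *; from h import *; from workcell import camera
to([.531,.188,.050])
T,S=camera("top"),camera("side")
cv2.imwrite("pics/i.png",np.hstack([cv2.resize(i,(390,390),interpolation=cv2.INTER_CUBIC) for i in (S["color"][195:325,255:385,::-1],)]))
```

```text
t 26.075 pos [0.5329 0.1837 0.0925] left,away [0.3817 0.0417] yawx 0.001 tilt [ 0.001  0.    -1.   ] w 0.649 F [-0.5 -0.2 -0.6] g 0.0
delta [ 0.0046 -0.0013  0.0425]
```

View pics/i.png

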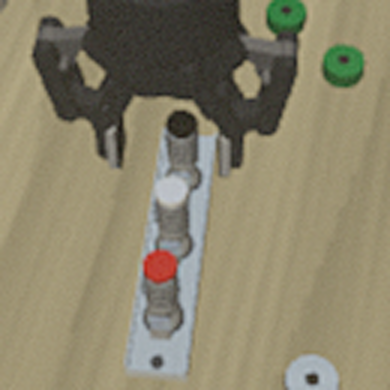

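The fingers are on either side of the punch row. The TCP needs about 5 mm more to the left to centre on the white cap at crop (172,190).

Converted, 0.042 m / 0.8 = 0.0525, 0.006 m / 0.8 = 0.0075.

move_arm([
  {"delta_pos": [0.0075,-0.0013,0.0125],"turn": [0,0,0],"fingers": 0.35},
  {"delta_pos": [0.0075,-0.0013,0.0375],"turn": [0,0,0],"fingers": 0.35},
  {"delta_pos": [0.0075,-0.0013,0.0525],"turn": [0,0,0],"fingers": 0.35},
  {"delta_pos": [0.0075,-0.0013,0.0525],"turn": [0,0,0],"fingers": 0.35},
  {"delta_pos": [0.0075,-0.0013,0.0525],"turn": [0,0,0],"fingers": 0.35},
  {"delta_pos": [0.0075,-0.0013,0.0525],"turn": [0,0,0],"fingers": 1},
  {"delta_pos": [0.0075,-0.0013,0.0525],"turn": [0,0,0],"fingers": 1},
  {"delta_pos": [0.0075,-0.0013,0.0525],"turn": [0,0,0],"fingers": 1},
  {"delta_pos": [0.0075,-0.0013,0.0525],"turn": [0,0,0],"fingers": 1},
  {"delta_pos": [0.0075,-0.0013,0.0525],"turn": [0,0,0],"fingers": 1},
], force=60)

```text
clock: 27.42
position: [0.531, 0.1894, 0.0504]
ee_rot: [0.653, 0.758, 0.0, 0.0]
ft_force: [-0.7, -0.6, 6.5]
grip_width: 0.216
grasp_force: 58.4
```

```bash
python3 -c "
from m import *; st()"
```

```text
t 27.425 pos [0.531  0.1894 0.0504] left,away [0.3876 0.0406] yawx 0.0009 tilt [ 0.001 -0.    -1.   ] w 0.216 F [-0.7 -0.6  6.5] g 58.424101173877716
```

move_arm([
  {"delta_pos": [0,0,-0.01],"turn": [0,0,0],"fingers": 1},
  {"delta_pos": [0,0,-0.02],"turn": [0,0,0],"fingers": 1},
  {"delta_pos": [0,0,-0.03],"turn": [0,0,0],"fingers": 1},
  {"delta_pos": [0,0,-0.04],"turn": [0,0,0],"fingers": 1},
  {"delta_pos": [0,0,-0.075],"turn": [0,0,0],"fingers": 1},
  {"delta_pos": [0,0,-0.125],"turn": [0,0,0],"fingers": 1},
  {"delta_pos": [0,0,-0.125],"turn": [0,0,0],"fingers": 1},
  {"delta_pos": [0,0,-0.125],"turn": [0,0,0],"fingers": 1},
])

```text
clock: 28.42
position: [0.5307, 0.1891, 0.1499]
ee_rot: [0.653, 0.758, -0.0, 0.0]
ft_force: [-0.6, 0.0, -1.3]
grip_width: 0.214
grasp_force: 63.6
```

Run:
```python
from m import *; from h import *; from workcell import camera
to([.608,-.196,.15])
S=camera("side")
cv2.imwrite("pics/j.png",cv2.resize(S["color"][165:325,235:395,::-1],None,fx=3,fy=3,interpolation=cv2.INTER_CUBIC))
```

```text
t 28.425 pos [0.5307 0.1891 0.1499] left,away [0.3874 0.0402] yawx 0.0008 tilt [ 0. -0. -1.] w 0.214 F [-0.6  0.  -1.3] g 63.5511177778244
delta [-3.924e-01  1.940e-02  1.000e-04]
```

View pics/j.png

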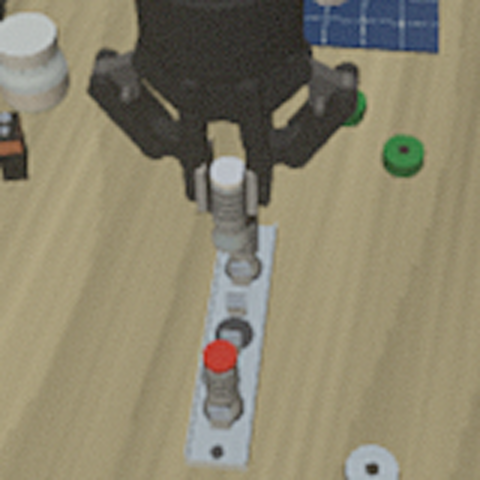

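The white punch is out and upright in the grip at crop (230,200), and the red punch is still in its clip. Carrying it to the mat.

Converted, -0.392 m / 0.8 = -0.49, 0.08 m / 0.8 = 0.1.

move_arm([
  {"delta_pos": [-0.49,0.0244,0],"turn": [0,0,0],"fingers": 1},
  {"delta_pos": [-0.49,0.0244,0],"turn": [0,0,0],"fingers": 1},
  {"delta_pos": [-0.49,0.0244,0],"turn": [0,0,0],"fingers": 1},
  {"delta_pos": [-0.49,0.0244,0],"turn": [0,0,0],"fingers": 1},
  {"delta_pos": [-0.49,0.0244,0],"turn": [0,0,0],"fingers": 1},
  {"delta_pos": [-0.49,0.0244,0],"turn": [0,0,0],"fingers": 1},
  {"delta_pos": [-0.49,0.0244,0],"turn": [0,0,0],"fingers": 1},
  {"delta_pos": [-0.49,0.0244,0],"turn": [0,0,0],"fingers": 1},
  {"delta_pos": [-0.49,0.0244,0.05],"turn": [0,0,0],"fingers": 1},
  {"delta_pos": [-0.49,0.0244,0.1],"turn": [0,0,0],"fingers": 1},
  {"delta_pos": [-0.49,0.0244,0.1],"turn": [0,0,0],"fingers": 1},
  {"delta_pos": [-0.49,0.0244,0.1],"turn": [0,0,0],"fingers": 1},
])

```text
clock: 29.98
position: [0.609, -0.1939, 0.0716]
ee_rot: [0.652, 0.758, 0.001, 0.001]
ft_force: [-0.3, 0.3, 0.2]
grip_width: 0.213
grasp_force: 63.6
```

move_arm([
  {"delta_pos": [0,0,0],"turn": [0,0,0],"fingers": 1},
  {"delta_pos": [0,0,0],"turn": [0,0,0],"fingers": 1},
])

```text
clock: 30.22
position: [0.6088, -0.1955, 0.0713]
ee_rot: [0.652, 0.758, 0.0, 0.001]
ft_force: [0.3, 0.4, -0.0]
grip_width: 0.214
grasp_force: 63.6
```

```bash
python3 -c "
from m import *; to([.608,-.196,.0454])"
```

```text
t 30.225 pos [ 0.6088 -0.1955  0.0713] left,away [-0.0045  0.0608] yawx 0.001 tilt [ 0.002 -0.001 -1.   ] w 0.214 F [ 0.3  0.4 -0. ] g 63.55446696281433
delta [-0.0004 -0.0009  0.0259]
```

move_arm([
  {"delta_pos": [0,0,0.0125],"turn": [0,0,0],"fingers": 1},
  {"delta_pos": [0,0,0.0213],"turn": [0,0,0],"fingers": 1},
  {"delta_pos": [0,0,0.025],"turn": [0,0,0],"fingers": 1},
  {"delta_pos": [0,0,0.0275],"turn": [0,0,0],"fingers": 1},
  {"delta_pos": [0,0,0.0275],"turn": [0,0,0],"fingers": 1},
  {"delta_pos": [0,0,0.0275],"turn": [0,0,0],"fingers": 1},
])

```text
clock: 30.98
position: [0.6083, -0.1955, 0.0482]
ee_rot: [0.653, 0.758, 0.0, 0.0]
ft_force: [-0.5, 0.4, -0.4]
grip_width: 0.219
grasp_force: 63.6
```

Converted, 0.003 m / 0.8 = 0.0038, 0.002 m / 0.8 = 0.0025.

move_arm([
  {"delta_pos": [0,0,0.0025],"turn": [0,0,0],"fingers": 1},
  {"delta_pos": [0,0,0.0038],"turn": [0,0,0],"fingers": 1},
  {"delta_pos": [0,0,0.0038],"turn": [0,0,0],"fingers": 1},
  {"delta_pos": [0,0,0.0038],"turn": [0,0,0],"fingers": 1},
])

```text
clock: 31.48
position: [0.6083, -0.1955, 0.0455]
ee_rot: [0.653, 0.758, 0.0, 0.0]
ft_force: [-1.7, -0.2, 4.2]
grip_width: 0.213
grasp_force: 64.5
```

Converted, 0.3 m / 0.8 = 0.375, -0.13 m / 0.8 = -0.1625.

move_arm([
  {"delta_pos": [0,0,0],"turn": [0,0,0],"fingers": 0.75},
  {"delta_pos": [0,0,0],"turn": [0,0,0],"fingers": 0.7},
  {"delta_pos": [0,0,0],"turn": [0,0,0],"fingers": 0.65},
  {"delta_pos": [0,0,0],"turn": [0,0,0],"fingers": 0.6},
  {"delta_pos": [0,0,0],"turn": [0,0,0],"fingers": 0.6},
  {"delta_pos": [0,0,-0.0375],"turn": [0,0,0],"fingers": 0.6},
  {"delta_pos": [0,0,-0.1],"turn": [0,0,0],"fingers": 0.6},
  {"delta_pos": [0,0,-0.1625],"turn": [0,0,0],"fingers": 0.5},
  {"delta_pos": [0.375,0,-0.1625],"turn": [0,0,0],"fingers": 0.4},
  {"delta_pos": [0.375,0,-0.1625],"turn": [0,0,0],"fingers": 0.4},
  {"delta_pos": [0.375,0,-0.1625],"turn": [0,0,0],"fingers": 0.4},
  {"delta_pos": [0.375,0,-0.1625],"turn": [0,0,0],"fingers": 0.4},
])

```text
clock: 32.98
position: [0.5705, 0.0536, 0.1752]
ee_rot: [0.653, 0.758, 0.0, 0.0]
ft_force: [1.5, 0.7, 0.3]
grip_width: 0.603
grasp_force: 0.0
```

Converted, 0.1 m / 0.8 = 0.125.

move_arm([
  {"delta_pos": [0.125,0,0],"turn": [0,0,0],"fingers": 0.4},
  {"delta_pos": [0.125,0,0],"turn": [0,0,0],"fingers": 0.4},
  {"delta_pos": [0.125,0,0],"turn": [0,0,0],"fingers": 0.4},
  {"delta_pos": [0.125,0,0],"turn": [0,0,0],"fingers": 0.4},
])

```text
clock: 33.48
position: [0.5565, 0.1498, 0.1749]
ee_rot: [0.653, 0.758, -0.0, 0.0]
ft_force: [0.2, -0.1, 0.6]
grip_width: 0.596
grasp_force: 0.0
```

Run:
```python
from m import *; from h import *; from workcell import camera
st();T,S=camera("top"),camera("side")
T0=dict(np.load("top0.npz"))
w=(350,160,460,250)
for n,lo,hi,z in(("gold",(18,110,120),(32,255,255),.047),("insert",(10,100,60),(17,255,255),.012),("green",(45,80,30),(85,255,255),.01),("white",(0,0,150),(180,60,255),.063)):
    for b in blobs(T,lo,hi,w,15): print(n,np.round(b[:3],1),np.round(mat(ray(T,b[0],b[1],z)),4))
for n,lo,hi in(("black",(0,0,0),(180,255,70)),):
    for b in blobs(T,lo,hi,w,15): print(n,np.round(b[:3],1),np.round(mat(ray(T,b[0],b[1],.026)),4))
for n,c in(("t0",T0),("now",T)):
    for b in blobs(c,(90,0,120),(125,70,255),(194,238,218,264),30):print(n,"plain",np.round(b[:2],1))
    for b in blobs(c,(0,150,80),(8,255,255),(200,198,222,220),8):print(n,"red",np.round(b[:2],1))
cv2.imwrite("pics/k.png",np.hstack([cv2.resize(i,(390,390),interpolation=cv2.INTER_CUBIC) for i in (T["color"][150:250,360:460,::-1],S["color"][80:210,275:405,::-1])]))
```

```text
t 33.475 pos [0.5565 0.1498 0.1749] left,away [0.3447 0.0599] yawx 0.0003 tilt [ 0.    -0.001 -1.   ] w 0.596 F [ 0.2 -0.1  0.6] g 0.0
gold [381.9 203.8  58.5] [ 0.0544 -0.0009]
gold [403.2 202.4  17. ] [ 0.0051 -0.0047]
green [426.3 199.7  38.5] [-0.0605 -0.0017]
white [381.9 203.8 183. ] [ 0.0574 -0.0028]
white [403.6 173.   45. ] [-0.004   0.0603]
black [429.7 197.9  64.5] [-0.0642 -0.0005]
t0 plain [206.2 250.8]
t0 red [211.1 208.3]
```

View pics/k.png

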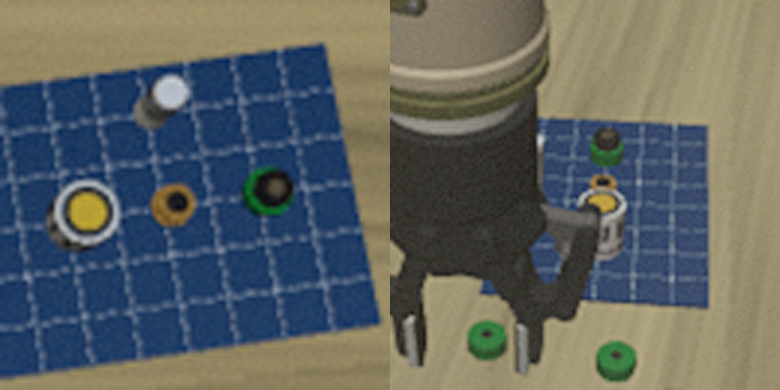

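Everything stands as planned: housing at left +54 mm, insert −6, spacer and grommet −64, and the punch 60 mm behind. All are upright and the gripper is clear, so I'm handing in.

```bash
python3 -c "
from workcell import *; print(hand_in())"
```

```text
the job is handed in; nothing more can be done
None
```

The capsule job is set out on the mat and handed in at about 33 s, well under the 136 s limit; positions measured in the last pictures are all within tolerance, but I did not recheck the red and black punches or the plain spacer at the end because the arm hid them, and no verdict came back.

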